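Feel the jaw gap with a feeler blade

TASK

Check the gap of the small jaw stand: take the feeler gauge with the broad blade out of the gauge rack by its grip and slide the blade upright, straight down between the set jaw and the sprung jaw until it drags snugly, pushing the sprung jaw back only a little, without ramming it in. Finish while still gripping the gauge, holding it still at that depth. Leave the narrow gauge in the rack and the other things on the worktop alone.

Things in the scene. Friction and masses are not known exactly. Their poses are not given: they have to be found in the camera images.
- broad_grip (a point): Centre of the grip of the broad feeler gauge (to be used), upright: grey plastic grip 40 mm wide (x), 14 thick (y), 40 tall (z); below it a flat steel blade 28 mm wide (x), 4 thick (y), 70 long. About 60 g. At the start it hangs in one of the rack's two slots with the grip's underside on the rack's top, this point 102 mm over the worktop; draw it straight up.
- broad_tip (a point): Middle of the lower end of the broad gauge's blade, 90 mm below the grip centre; same axes.
- narrow_grip (a point): Centre of the grip of the narrow feeler gauge, to be left alone: the same kind of gauge with a grip only 24 mm wide (14 mm thick, 40 mm tall) and a blade only 14 mm wide. It hangs in the other slot, its top 122 mm over the worktop: lift the broad blade clear over it.
- gauge_rack: Aluminium block fixed to the worktop, 64 mm (x) by 160 (y), 82 tall, with two slots in its top at y = +50 and -50 mm, each 32 mm long (x), 7 wide (y), 74 deep; which gauge hangs in which slot varies. Origin: centre of its underside. The rack is on one side of the robot's midline, the jaw stand on the other; which side varies.
- gap_stand: Jaw stand: grey base fixed to the worktop, 124 mm (x) by 170 (y), with two low rails along y; on them a floating head (98 by 116 mm plate) with two upright steel jaws, each 60 mm long (x), facing each other across y: set jaw on the -y side, sprung jaw on the +y side between two cheeks (outer faces x = +-40 mm, 86 mm tall). Origin on the worktop; z up.
- set_jaw: Rigid steel jaw clamped to the head at a slightly different y each time (the jaw gap differs by up to 2.4 mm), axes parallel to the stand's. The blade slides along its flat upright face, its plane y = 0 (facing +y), 60 mm long in x; the top edge is rounded (7 mm), 84 mm over the worktop. Origin on that face at mid-length, 14 mm over the worktop.
- set_face (a point): Point on the set jaw's face at mid-length, 80 mm over the worktop (the hinge pin's height), axes as the stand's. Here the gap to the sprung jaw, in +y, is 7.8 to 10.2 mm; above, the mouth is rounded on both sides. Below, the gap narrows by 0.18 mm per mm, so the 4 mm blade first touches both jaws when its end is 21 to 35 mm below this point.
- jaw_head (a joint): Sideways position (m, along the stand's +y) of the floating head that carries both jaws: range -0.010 to 0.010, starts within 0.005. It slides easily (0.5 N), stays where it is left, and gives way so that the two jaws settle on either side of the blade.
- sprung_jaw (a joint): Sprung jaw: steel plate hung from a pin along x 80 mm over the worktop; top at 85 mm, lower end at 23 mm. 0 = at rest, leaning in 0.18 rad; grows (max 0.2 rad) as its lower end is pushed back (+y); spring 7 N m/rad. A blade that drags snugly holds it at 0.02 to 0.05 rad, 4 to 12 mm below first touch, at about 4 to 9 N of push; over 0.095 it is rammed.
- caliper: Bystander to leave alone: steel vernier caliper, 216 mm long, lying. Origin under its centre.
- eraser: Bystander to leave alone: eraser, 50x23x12 mm. Origin under its centre.
- mount_a: Bystander to leave alone: specimen mount, disc 30 mm across, 19 mm tall. Origin under its centre.
- mount_b: Bystander to leave alone: specimen mount, disc 30 mm across, 16 mm tall. Origin under its centre.
- petri_dish: Bystander to leave alone: clear petri dish, 64 mm across, 14 mm tall. Origin under its centre.
- marker: Bystander to leave alone: felt marker, 136 mm long, lying. Origin under its centre.
- loupe: Bystander to leave alone: loupe, 39 mm across, 41 mm tall. Origin under its centre.
Mind the look-alikes: they are no part of the job. Leave any blue look-alike of the part that bears broad_grip alone.

How it is judged (in metres and radians):
On the way, in this order (a step that is already met when the one before it is completed fails the run):
1. the broad gauge is drawn clear out of the rack: its blade end is above the rack's top (height (world z) of broad_tip above 0.084 m and contact force between broad_gauge and the fingers above 1 N), for 0.1 s.
2. the blade is in the mouth between the two jaws, upright and in line with them (x of broad_tip in the frame of set_jaw between -0.014 and 0.014 m and y of broad_tip in the frame of set_jaw between 0 and 0.012 m and z of broad_tip in the frame of set_face below -0.005 m and angle between broad_tip's own z axis and vertical below 0.15 rad and angle between the y axis of broad_tip and the y axis of gap_stand, either way round below 0.15 rad), for 0.1 s.
At the end, for the whole second after the job is handed in: Broad blade upright and in line (0.12 rad) between the jaws, within 14 mm of mid-length, end 18-58 mm below the pin, touching both jaws; sprung jaw open 0.01-0.07 rad; gripped by the fingers (touching no jaw or stand) and still (under 10 mm/s). Narrow gauge still hangs in the rack (x of broad_tip in the frame of set_jaw between -0.014 and 0.014 m and y of broad_tip in the frame of set_jaw between 0 and 0.012 m and value of joint sprung_jaw between 0.01 and 0.07 rad and contact force between broad_gauge and sprung_jaw above 0.5 N and contact force between broad_gauge and set_jaw above 0.5 N and contact force between broad_gauge and the fingers above 2 N and contact force between the fingers and gap_stand below 0.5 N and contact force between the fingers and set_jaw below 0.5 N and z of broad_tip in the frame of set_face between -0.058 and -0.018 m and angle between broad_tip's own z axis and vertical below 0.12 rad and angle between the y axis of broad_tip and the y axis of gap_stand, either way round below 0.12 rad and linear speed of broad_gauge below 0.01 m/s and z of narrow_grip in the frame of gauge_rack below 0.108 m and angle between narrow_grip's own z axis and vertical below 0.1 rad); the arm keeps its last pose, push and grip.
It fails at once if the blade is rammed in: the sprung jaw is forced back beyond 0.095 rad (value of joint sprung_jaw above 0.095 rad).
It fails at once if the narrow gauge is taken out or knocked over (z of narrow_grip in the frame of gauge_rack above 0.115 m or angle between narrow_grip's own z axis and vertical above 0.3 rad).
It fails at once if another thing on the worktop is pushed more than 30 mm (distance of any of caliper, eraser, mount_a, mount_b, petri_dish, marker, loupe from where it was at the start of the episode above 0.03 m).
It also fails if it takes over 51 s, if anything falls off the work surface, if the arm or the gripper's body presses on something with over 40 N, if the wrist force passes 120 N, or if a joint passes its speed limit or range.

ROBOT

A 6-joint arm with a two-finger parallel gripper is mounted at the origin on a cart in front of the work surface, level with it; the furniture and walls round the work are solid. World frame = base frame: x ahead of the robot, y to its left, z up, the work surface at z = 0. Lengths are in m, angles in degrees, forces in N, time in s.
With the tool pointing down it reaches from about 0.375 to 0.9 m from the base axis. Payload 3.1 kg.
Tool frame: the origin (TCP) lies between the finger pads; the fingertips stand 11 mm ahead of it and the grasp point (between the pads) lies 8 mm behind it; x points along the fingers, y is the direction in which the jaws open and shut, and the axes are right-handed (so a half turn about x gives the same grasp; the last joint's range is limited). The gripper opens to 87 mm and grips with 3 to 60 N. Pads are 19 mm wide; open, the fingers measure 117 mm over their backs; the gripper's body (75 mm by 190 mm) begins 51 mm behind the grasp point.
Start: joints at [-77.034, 30.224, 82.088, -0, 67.689, -10.227], TCP at [0.246, -0.574, 0.234] pointing down, gripper open.
Joint ranges: [-176.69, 176.69], [-43.24, 126.21], [12.49, 139.97], [-82, 262], [0, 151.66], [-163.58, 163.58]. Speed limits (degrees/s): [159.86, 159.86, 180, 180, 180, 180].

INTERFACE

Orientations are given as a 3x3 rotation matrix whose columns are the frame's x, y, z axes.
In Python, from rig import bot gives the robot as it stands.
- The arm moves only by the shell command python3 -m inch 'ROWS' [OPENING]. ROWS is a JSON object of lists of equal length, an entry for each row: "dp": the shift along the tool's x, y, z in mm, a list of three; "yaw": the turn about the tool's x in degrees. In form: {"dp": [[tx, ty, tz], ...], "yaw": [yaw, ...]}. A call has 1 to 20 rows; each row shifts and turns the commanded pose from where the row before left it, along the tool's axes as they then stand; what a row does not reach is not made up. A row lasts 1/12 s, in which the tool goes at most 41.7 mm and 7.16 degrees, less where a joint would pass 70% of its speed; a pose out of reach is approached as far as the arm can. A call is refused whole if a number of a shift passes 41.7 or a number of a turn 7.16, either way. A call with a gripper value outside its range is refused whole. OPENING is the finger opening in mm, from 0 to 87, set as the call begins (- or left out, the last holds). The fingers move at their own pace and stop on an object; the grip force is fixed at half the most. Time passes only in rows, so rows that do not move let the fingers close. It gives the time, the measured TCP pose, the force and the opening at its end, in the units of the state.
- bot.read_state(): the state, without advancing time (a new reading comes with each control period).
- bot.capture(name): name is "scene" or "top" or "wrist"; returns a dict with "color" (384x512x3 uint8, red, green, blue), "intrinsics" (3x3 intrinsics, pixels), "pose" (4x4, takes a point from camera to world coordinates). Camera axes: x right, y down, z forward; pixel columns grow to the right and rows downward; lengths in m; the calibration is good to about 2 mm. A picture is of the moment at which its call begins. There is no depth.
- bot.hand_in(): hands the job in, once; it reports no verdict.
The state is a dict: "time_s": time; "joint_positions": joint angles; "qvel": joint speeds; "tau": joint torques, N m; "position": TCP position; "tcp_rot": TCP orientation; "force": force on the tool from outside, world axes, zero at the start; "moment": the same for the moment, N m; "opening": opening from 0.0 (shut) to 1.0 (fully open).
Only numpy, scipy, OpenCV 4.12 (cv2) and the standard library are available. Lean on these libraries where they do the work, as an engineer would, in place of code of your own. Each camera call takes 0.05 s, during which the arm holds its last target.

## Working session

There is one attempt and no reset: what is moved stays moved. The work goes in short steps, Python scripts to look and compute and a shell command to move; the robot and the scene stay as the last step left them, time stands still between calls to the robot, and variables do not carry over. Pictures are saved under pics/ and viewed, and the job is handed in when it is done.

```bash
ls; mkdir -p pics; python3 - <<'E'
from rig import bot
import cv2,numpy as np
s=bot.read_state();print(s)
for n in ["scene","top","wrist"]:
    c=bot.capture(n);cv2.imwrite(f"pics/{n}0.png",c["color"][:,:,::-1]);print(n,c["intrinsics"].tolist(),np.round(c["pose"],4).tolist())
E
```

```text
pics
{'time_s': 0.0, 'joint_positions': array([-7.70323865e+01,  3.02781915e+01,  8.21559433e+01,  2.26516625e-04,
        6.76879234e+01, -1.02266171e+01]), 'qvel': array([-0.08092439,  0.00960425, -0.03408043, -0.00616794,  0.142635  ,
        0.05014748]), 'tau': array([ 4.85792407e-04, -4.40042245e+01, -1.76594102e+01,  6.35052030e-02,
        5.83804341e-02, -1.59713891e-04]), 'position': array([ 0.24603151, -0.5737779 ,  0.23258236]), 'tcp_rot': array([[-4.74479407e-04,  3.93847474e-01, -9.19175686e-01],
       [ 2.07680804e-03, -9.19173419e-01, -3.93847575e-01],
       [-9.99997731e-01, -2.09582402e-03, -3.81816742e-04]]), 'force': array([-0.79937265,  0.27509329,  0.54497746]), 'moment': array([-0.00092876, -0.01195509,  0.01688323]), 'opening': 0.9985670464218472}
scene [[431.23165660506186, 0.0, 254.9511152133806], [0.0, 431.23165660506186, 196.36457898448637], [0.0, 0.0, 1.0]] [[-0.6286, -0.335, 0.7018, -0.5911], [-0.7776, 0.2878, -0.5591, 0.8857], [-0.0147, -0.8972, -0.4414, 0.7751], [0.0, 0.0, 0.0, 1.0]]
top [[446.7954358869681, 0.0, 250.78945959481266], [0.0, 446.7954358869681, 190.9589236132872], [0.0, 0.0, 1.0]] [[0.0184, -0.9893, 0.1445, 0.2941], [-0.9994, -0.0224, -0.026, 0.0393], [0.0289, -0.1439, -0.9892, 1.5189], [0.0, 0.0, 0.0, 1.0]]
wrist [[335.1779722823775, 0.0, 253.63259666391045], [0.0, 335.1779722823775, 188.15964166439113], [0.0, 0.0, 1.0]] [[0.3939, -0.8884, -0.236, 0.3104], [-0.9192, -0.3807, -0.101, -0.5459], [-0.0001, 0.2567, -0.9665, 0.3852], [0.0, 0.0, 0.0, 1.0]]
```

View pics/scene0.png

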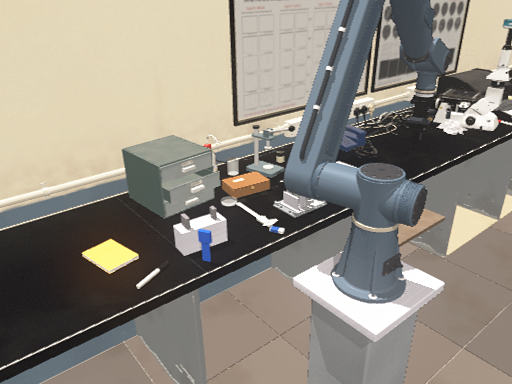

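View pics/top0.png

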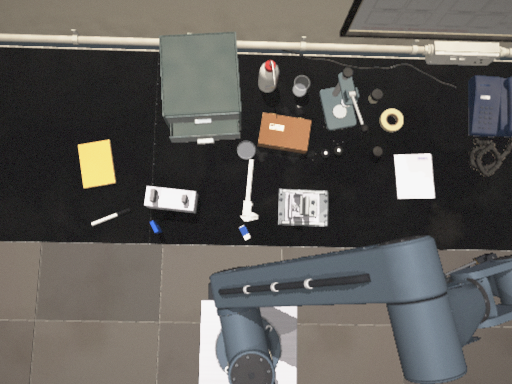

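View pics/wrist0.png

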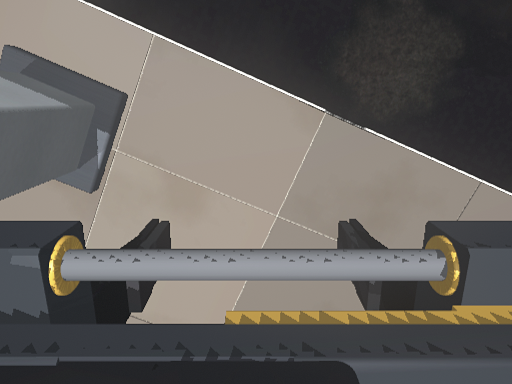

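The top view shows the rack near (171,199), the stand near (303,208) and a blue look-alike at (155,227). I'll zoom in on these.

```bash
python3 - <<'E'
import cv2,numpy as np
a=cv2.imread("pics/top0.png")
c1=cv2.resize(a[175:245,130:215],None,fx=8,fy=8,interpolation=cv2.INTER_CUBIC)[:590,:680]
c2=cv2.resize(a[180:235,265:340],None,fx=10,fy=10,interpolation=cv2.INTER_CUBIC)
b=cv2.imread("pics/scene0.png")
c3=cv2.resize(b[190:270,160:300],None,fx=5.5,fy=5.5,interpolation=cv2.INTER_CUBIC)
for i,c in enumerate([c1,c2,c3]): cv2.imwrite(f"pics/crop{i}.png",c)
E
```

```text
(no output)
```

View pics/crop0.png

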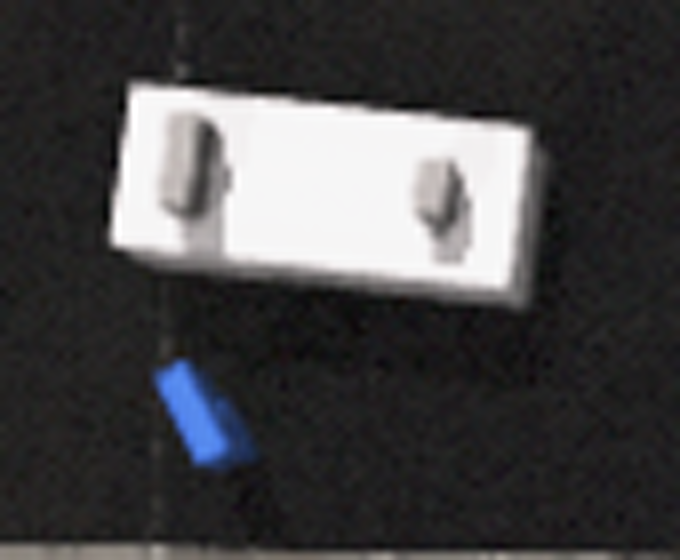

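View pics/crop1.png

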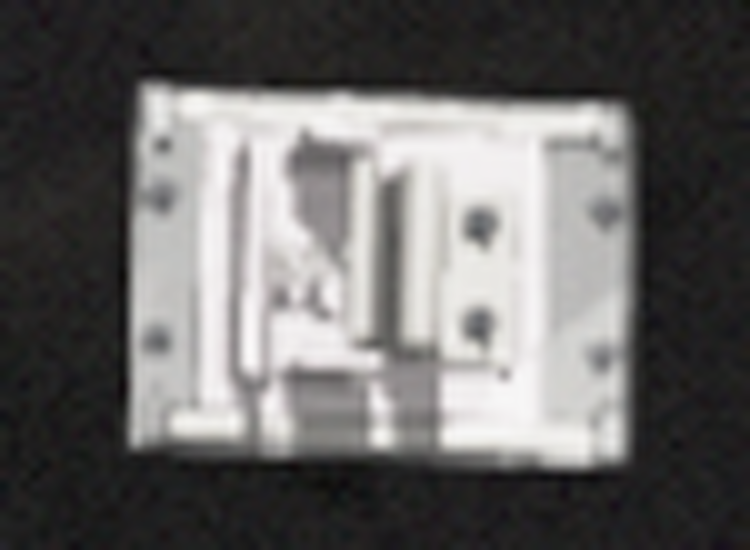

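View pics/crop2.png

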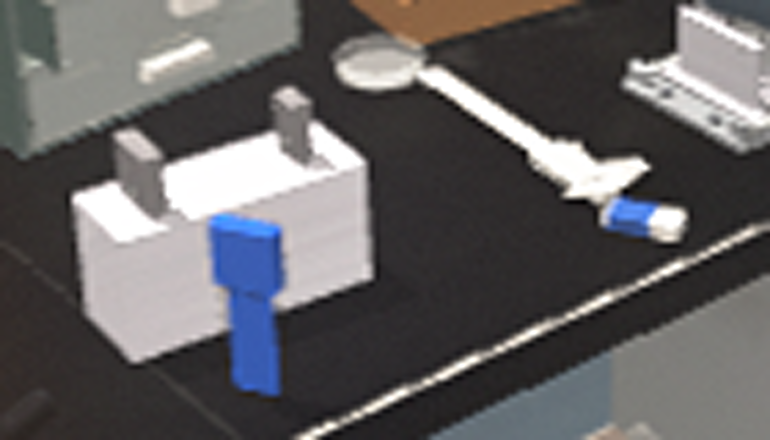

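```bash
cat > h.py <<'E'
import numpy as np,cv2
def ray(c,uv,z):
    K=np.array(c["intrinsics"]);T=np.array(c["pose"])
    d=T[:3,:3]@np.linalg.solve(K,[uv[0],uv[1],1.]);o=T[:3,3]
    return o+d*(z-o[2])/d[2]
def proj(c,P):
    K=np.array(c["intrinsics"]);T=np.array(c["pose"])
    q=K@(T[:3,:3].T@(np.array(P)-T[:3,3]));return q[:2]/q[2]
def rect(pts):  # 4 corners in order TL,TR,BR,BL of image(top cam): returns centre, sizes, yaw of x axis
    p=np.array(pts)[:,:2];c=p.mean(0)
    ey=((p[0]+p[3])-(p[1]+p[2]))/2; ex=((p[0]+p[1])-(p[2]+p[3]))/2
    return c,np.linalg.norm(ex),np.linalg.norm(ey),np.degrees(np.arctan2(ex[1],ex[0])),np.degrees(np.arctan2(-ey[0],ey[1]))
E
python3 - <<'E'
from h import *
from rig import bot
c=bot.capture("top")
f=lambda u,s,o:((u[0]+.5)/s-.5+o[0],(u[1]+.5)/s-.5+o[1])
R=[ray(c,f(u,8,(130,175)),.082) for u in [(128,82),(534,126),(510,292),(107,246)]]
print("rack",rect(R))
for n,u in [("L",(186,158)),("R",(436,190))]: print(n,ray(c,f(u,8,(130,175)),.122))
print("blue",ray(c,f((195,408),8,(130,175)),.11))
for z in (.01,.02):
    print("stand",rect([ray(c,f(u,10,(265,180)),z) for u in [(138,84),(634,102),(632,466),(130,450)]]))
# jaws tops
for n,u in [("sprung",(366,255)),("set",(420,265)),("gapc",(388,255))]: print(n,ray(c,f(u,10,(265,180)),.085))
E
```

```text
rack (array([0.47560171, 0.26327831]), np.float64(0.06752717044367601), np.float64(0.16380557337744206), np.float64(-5.1408560813741735), np.float64(-5.143194569792676))
L [0.4805447  0.30979563 0.122     ]
R [0.47006418 0.21165951 0.122     ]
blue [0.38348774 0.3036958  0.11      ]
stand (array([ 0.46330703, -0.17915174]), np.float64(0.12511847968582038), np.float64(0.17069311971818105), np.float64(-0.6923603679907673), np.float64(-0.7207402155353418))
stand (array([ 0.46218541, -0.1777043 ]), np.float64(0.12428930200995494), np.float64(0.16956191252441133), np.float64(-0.692360367990746), np.float64(-0.7207402155353473))
sprung [ 0.46109881 -0.16248029  0.085     ]
set [ 0.4582197  -0.18004674  0.085     ]
gapc [ 0.46125411 -0.16963499  0.085     ]
```

```bash
python3 -m inch '{"dp":[[0,0,0],[0,0,0],[0,0,0],[0,0,0],[-2.5,-33.5,-14],[-2.5,-33.5,-14],[-2.5,-33.5,-14],[-2.5,-33.5,-14],[-2.5,-33.5,-14],[-2.5,-33.5,-14],[-2.5,-33.5,-14],[-2.5,-33.5,-14],[-2.5,-33.5,-14],[-2.5,-33.5,-14],[-2.5,-33.5,-14],[-2.5,-33.5,-14],[0,0,0],[0,0,0]],"yaw":[6,6,6,6,0,0,0,0,0,0,0,0,0,0,0,0,0,0]}' 40
python3 - <<'E'
from h import *
from rig import bot
s=bot.read_state();print(s["position"],np.round(s["tcp_rot"],3).tolist(),s["joint_positions"],s["force"])
c=bot.capture("wrist");cv2.imwrite("pics/w1.png",c["color"][:,:,::-1]);np.save("w1.npy",c,allow_pickle=True)
c=bot.capture("top");cv2.imwrite("pics/top1.png",c["color"][:,:,::-1])
E
```

```text
time_s: 1.7
position: [0.4202, -0.1732, 0.2637]
tcp_rot: [[0.0, -0.01, -1.0], [-0.0, -1.0, 0.01], [-1.0, 0.0, -0.0]]
force: [0.2, -0.1, -0.4]
opening: 0.462
[ 0.42017416 -0.17320999  0.26372871] [[0.0, -0.01, -1.0], [-0.0, -1.0, 0.01], [-1.0, 0.0, -0.0]] [-3.65279070e+01  1.46412364e+01  1.03413512e+02 -2.03294635e-02
  6.19263510e+01  5.40306306e+01] [ 0.1704939  -0.12238655 -0.3625034 ]
```

View pics/w1.png

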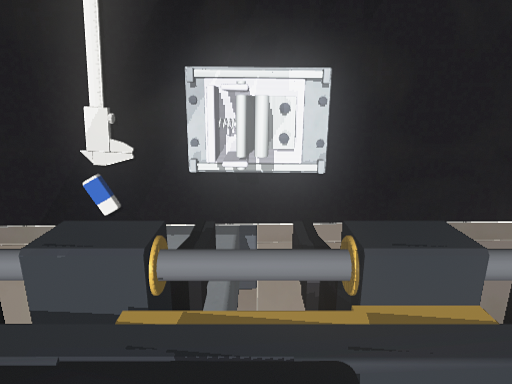

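```bash
python3 - <<'E'
import cv2
a=cv2.imread("pics/w1.png")
cv2.imwrite("pics/w1c.png",cv2.resize(a[62:178,180:336],None,fx=5,fy=5,interpolation=cv2.INTER_CUBIC))
E
```

```text
(no output)
```

View pics/w1c.png

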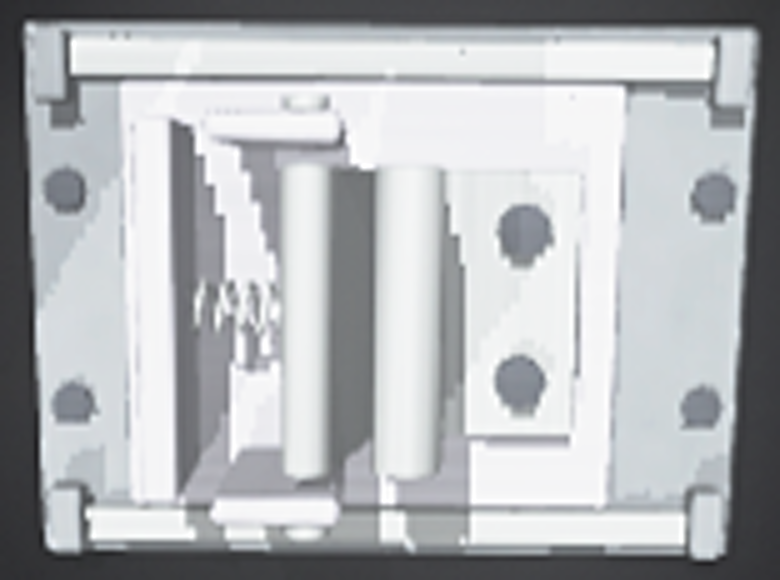

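```bash
python3 - <<'E'
from h import *
c=np.load("w1.npy",allow_pickle=True).item()
f=lambda u,s=5,o=(180,62):((u[0]+.5)/s-.5+o[0],(u[1]+.5)/s-.5+o[1])
for n,u,z in [("setTop",(379,168),.079),("setBot",(377,476),.079),("sprTop",(330,165),.081),("sprBot",(330,476),.081),("setback",(440,320),.079)]: print(n,ray(c,f(u),z))
for z in (.0,.01,.02): print(rect([ray(c,f(u),z) for u in [(24,24),(756,30),(730,556),(47,552)]]))
print(np.round(c["pose"],3))
E
```

```text
setTop [ 0.49392601 -0.17559956  0.079     ]
setBot [ 0.43364028 -0.17470128  0.079     ]
sprTop [ 0.49455001 -0.16615008  0.081     ]
sprBot [ 0.43406827 -0.16520321  0.081     ]
setback [ 0.46475569 -0.18746219  0.079     ]
(array([ 0.4635244 , -0.17844971]), np.float64(0.12625908454022056), np.float64(0.1724899944511577), np.float64(-0.5482483248693163), np.float64(-0.9442979864273572))
(array([ 0.46416331, -0.1783251 ]), np.float64(0.12322553924514293), np.float64(0.16834568900952745), np.float64(-0.5482483248693151), np.float64(-0.944297986427371))
(array([ 0.46480222, -0.1782005 ]), np.float64(0.12019199395006541), np.float64(0.16420138356789735), np.float64(-0.5482483248693134), np.float64(-0.9442979864273463))
[[-0.01  -0.967 -0.256  0.49 ]
 [-1.     0.01   0.001 -0.173]
 [ 0.002  0.256 -0.967  0.416]
 [ 0.     0.     0.     1.   ]]
```

```bash
python3 -m inch '{"dp":[[0,-39.5,0],[0,-39.5,0],[0,-39.5,0],[0,-39.5,0],[0,-39.5,0],[0,-39.5,0],[0,-39.5,0],[0,-39.5,0],[0,-39.5,0],[0,-39.5,0],[0,-39.5,0],[0,-39.5,0],[0,0,0],[0,0,0],[0,0,0]],"yaw":[0,0,0,0,0,0,0,0,0,0,0,0,4.5,0,0]}'
python3 - <<'E'
from h import *
from rig import bot
s=bot.read_state();print(s["position"],np.round(s["tcp_rot"],4).tolist(),s["joint_positions"],s["force"])
c=bot.capture("wrist");cv2.imwrite("pics/w2.png",c["color"][:,:,::-1]);np.save("w2.npy",c,allow_pickle=True)
E
```

```text
time_s: 3.05
position: [0.4271, 0.2978, 0.263]
tcp_rot: [[-0.001, -0.092, -0.996], [-0.001, -0.996, 0.092], [-1.0, 0.001, 0.001]]
force: [-0.8, -0.8, 0.2]
opening: 0.458
[0.42706951 0.29784932 0.26297717] [[-0.001, -0.0922, -0.9957], [-0.0012, -0.9957, 0.0922], [-1.0, 0.0013, 0.0009]] [ 2.26073632e+01  2.01237381e+01  9.48604899e+01 -4.47639890e-02
  6.50942752e+01  1.17913789e+02] [-0.84856842 -0.76773161  0.1811183 ]
```

View pics/w2.png

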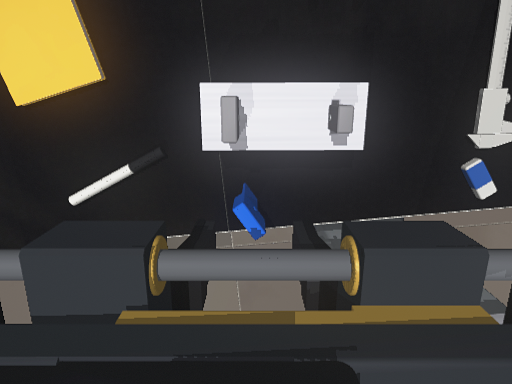

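```bash
python3 - <<'E'
import cv2
a=cv2.imread("pics/w2.png")
cv2.imwrite("pics/w2c.png",cv2.resize(a[75:160,195:295],None,fx=7,fy=7,interpolation=cv2.INTER_CUBIC))
E
```

```text
(no output)
```

View pics/w2c.png

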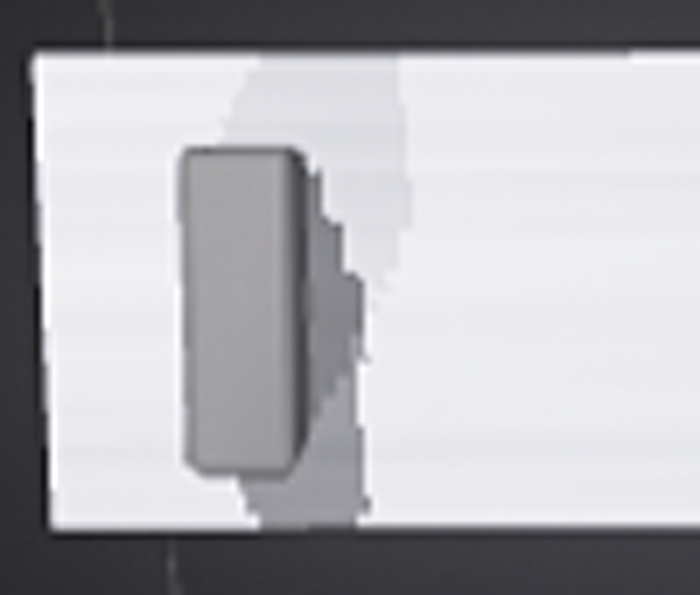

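```bash
python3 - <<'E'
from h import *
from rig import bot
c=np.load("w2.npy",allow_pickle=True).item()
f=lambda u,s=7,o=(195,75):((u[0]+.5)/s-.5+o[0],(u[1]+.5)/s-.5+o[1])
P=[ray(c,f(u),.122) for u in [(179,146),(297,146),(294,472),(184,473)]]
print(rect(P))
s=bot.read_state();R=s["tcp_rot"]
d=np.r_[rect(P)[0],.102+.0]-s["position"]; d[2]=0
print(1000*R.T@d)
# rack corners of wrist view, full image px
print(rect([ray(c,u,.082) for u in [(200,83),(368,83),(364,150),(202,150)]]))
t=bot.capture("top");a=cv2.imread("pics/top0.png")
# cabinet: ray drawer front at several z
for z in(.1,.2): print([ray(t,u,z).round(3) for u in [(205,143),(170,140),(162,118)]])
E
```

```text
(array([0.48215337, 0.31431495]), np.float64(0.03928952771868736), np.float64(0.013976101737146446), np.float64(-6.20555843590012), np.float64(-5.0383584181698176))
[ -0.0697026  -21.95053758 -53.30893252]
(array([0.47693573, 0.26387621]), np.float64(0.0639526945753245), np.float64(0.16081420121544754), np.float64(-4.846181899131691), np.float64(-5.293335942095093))
[array([0.656, 0.154, 0.1  ]), array([0.663, 0.267, 0.1  ]), array([0.736, 0.297, 0.1  ])]
[array([0.63 , 0.146, 0.2  ]), array([0.637, 0.251, 0.2  ]), array([0.705, 0.279, 0.2  ])]
```

```bash
python3 -m inch '{"dp":[[0,-11,-26.6],[0,-11,-26.7],[30,0,0],[30,0,0],[30,0,0],[30,0,0],[20,0,0],[10,0,0],[10,0,0],[4,0,0],[0,0,0],[0,0,0],[0,0,0]],"yaw":[0,0,0,0,0,0,0,0,0,0,0,0,0]}'
python3 - <<'E'
from h import *
from rig import bot
c=bot.capture("wrist");cv2.imwrite("pics/w3.png",c["color"][:,:,::-1])
c=bot.capture("scene");cv2.imwrite("pics/s3.png",cv2.resize(c["color"][170:290,130:300,::-1],None,fx=4,fy=4,interpolation=cv2.INTER_CUBIC))
E
```

```text
time_s: 4.23
position: [0.4825, 0.3164, 0.1008]
tcp_rot: [[0.002, -0.092, -0.996], [0.001, -0.996, 0.092], [-1.0, -0.001, -0.002]]
force: [-0.5, 0.8, -0.6]
opening: 0.456
```

View pics/w3.png

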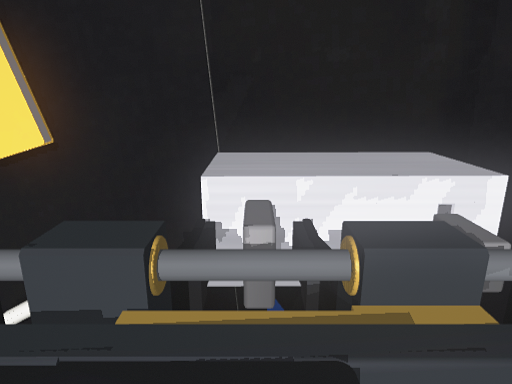

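View pics/s3.png

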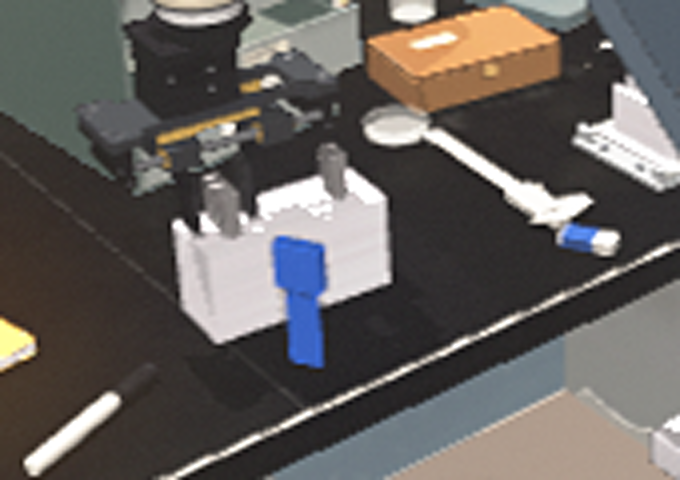

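```bash
python3 -m inch '{"dp":[[0,1.5,0],[0,0,0],[0,0,0],[0,0,0],[0,0,0],[0,0,0],[0,0,0],[0,0,0],[0,0,0],[0,0,0]],"yaw":[0,0,0,0,0,0,0,0,0,0]}' 0
```

```text
time_s: 5.17
position: [0.4814, 0.3146, 0.0996]
tcp_rot: [[-0.0, -0.093, -0.996], [0.0, -0.996, 0.093], [-1.0, -0.0, 0.0]]
force: [-0.2, -0.1, 1.7]
opening: 0.155
```

```bash
python3 -m inch '{"dp":[[-4,0,0],[-8,0,0],[-12,0,0],[-15,0,0],[-18,0,0],[-20,0,0],[-20,0,0],[-20,0,0],[-20,0,0],[-20,0,0],[-8,0,0],[0,0,0],[0,0,0],[0,0,0]],"yaw":[0,0,0,0,0,0,0,0,0,0,0,0,0,0]}'
python3 - <<'E'
from h import *
from rig import bot
c=bot.capture("wrist");cv2.imwrite("pics/w4.png",c["color"][:,:,::-1])
c=bot.capture("scene");cv2.imwrite("pics/s4.png",cv2.resize(c["color"][120:290,130:300,::-1],None,fx=3.5,fy=3.5,interpolation=cv2.INTER_CUBIC))
s=bot.read_state();print(s["force"],s["moment"])
E
```

```text
time_s: 6.33
position: [0.4805, 0.3142, 0.2633]
tcp_rot: [[-0.003, -0.093, -0.996], [-0.001, -0.996, 0.093], [-1.0, 0.001, 0.002]]
force: [-0.8, 1.0, -0.7]
opening: 0.16
[-0.35882692 -0.82582025 -0.38858551] [-0.01234686 -0.02744124  0.01954999]
```

View pics/w4.png

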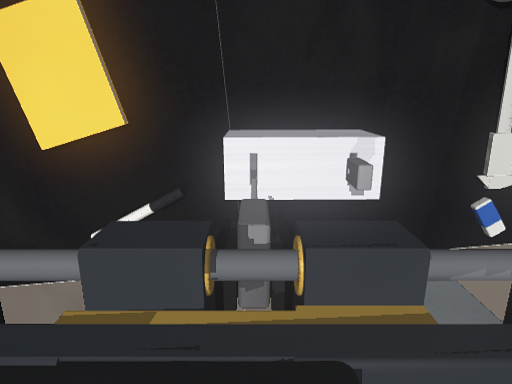

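View pics/s4.png

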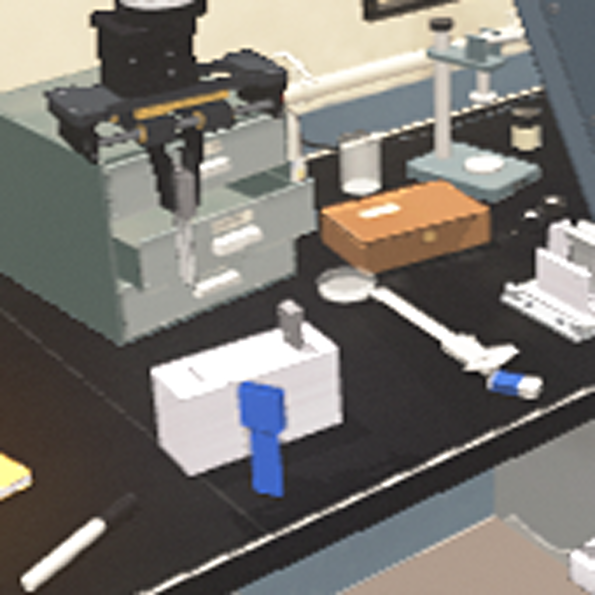

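```bash
python3 -m inch '{"dp":[[0,0,0],[0,15,0.5],[0,30,0.8],[0,37,0.8],[0,40,1],[0,40,1],[0,40,1],[0,40,1],[0,40,1],[0,40,1],[0,40,1],[0,40,1],[0,40,1],[0,28,0.6],[0,15,0.3],[0,0,0],[0,0,0],[0,0,0],[0,0,0]],"yaw":[-4.5,0,0,0,0,0,0,0,0,0,0,0,0,0,0,0,0,0,0]}'
python3 - <<'E'
from h import *
from rig import bot
P=[]
for n in ["wrist","scene","top","wrist"]:
    c=bot.capture(n);cv2.imwrite(f"pics/{n}5.png",c["color"][:,:,::-1]);np.save(n+"5.npy",c,allow_pickle=True)
    s=bot.read_state();print(s["position"],s["tcp_rot"][:,1],s["force"])
a=cv2.imread("pics/scene5.png");cv2.imwrite("pics/s5.png",cv2.resize(a[110:230,230:370],None,fx=5,fy=5,interpolation=cv2.INTER_CUBIC))
E
```

```text
time_s: 8.02
position: [0.4621, -0.1689, 0.2642]
tcp_rot: [[-0.001, -0.013, -1.0], [0.001, -1.0, 0.013], [-1.0, -0.001, 0.001]]
force: [0.7, 0.2, -0.6]
opening: 0.16
[ 0.46226558 -0.16885406  0.26435253] [-1.26497407e-02 -9.99919738e-01 -7.08341948e-04] [ 0.27707112 -0.06262713 -1.36241912]
[ 0.46244495 -0.16894532  0.26448188] [-1.24901883e-02 -9.99921906e-01 -4.21028501e-04] [-0.45756206 -0.04308279 -0.7891511 ]
[ 0.46259657 -0.16907153  0.26456869] [-1.24297083e-02 -9.99922727e-01 -2.07509396e-04] [0.14284343 0.42373248 0.29187106]
[ 0.4626529  -0.16924372  0.26461116] [-1.25979984e-02 -9.99920638e-01 -9.29261085e-05] [-1.07915753  0.42937222 -0.28558452]
```

View pics/wrist5.png

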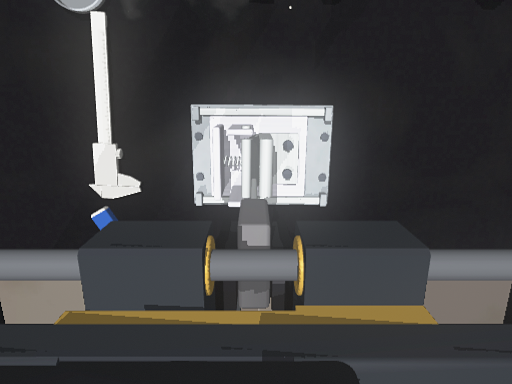

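View pics/s5.png

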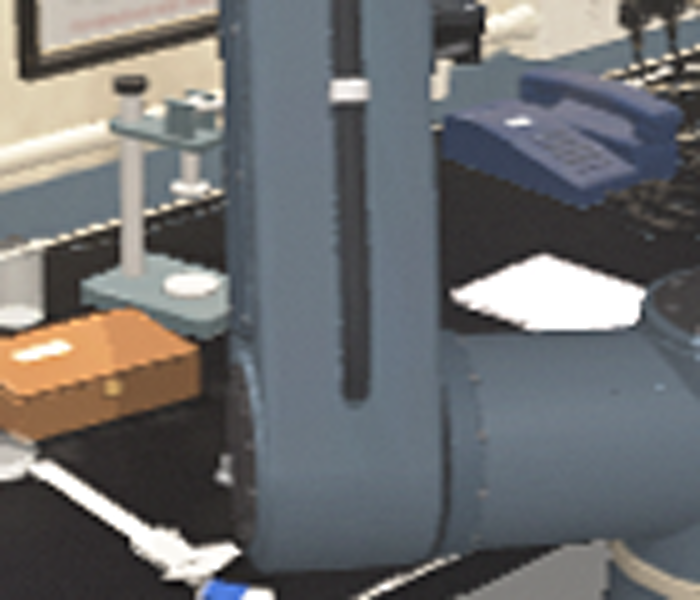

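```bash
python3 -m inch '{"dp":[[10,1,0],[20,0,0],[20,0,0],[20,0,0],[10,0,0],[4,0,0],[0,0,0],[0,0,0],[0,0,0],[0,0,0],[0,0,0],[0,0,0]],"yaw":[0,0,0,0,0,0,0,0,0,0,0,0]}'
python3 - <<'E'
from h import *
from rig import bot
for i in range(4):
    c=bot.capture("wrist")
    s=bot.read_state();print(s["position"],s["tcp_rot"][:,1],s["force"])
a=c["color"][:,:,::-1];np.save("w6.npy",c,allow_pickle=True);cv2.imwrite("pics/w6.png",a);cv2.imwrite("pics/w6c.png",cv2.resize(a[120:320,170:350],None,fx=3,fy=3,interpolation=cv2.INTER_CUBIC))
E
```

```text
time_s: 9.22
position: [0.4629, -0.1714, 0.1811]
tcp_rot: [[0.001, -0.014, -1.0], [-0.001, -1.0, 0.014], [-1.0, 0.001, -0.001]]
force: [0.1, -0.7, -0.3]
opening: 0.157
[ 0.46281593 -0.17134949  0.18102958] [-1.41667240e-02 -9.99899504e-01  5.34514749e-04] [ 0.86676678  0.21052128 -0.75978217]
[ 0.46273322 -0.17131203  0.18087451] [-1.41083338e-02 -9.99900406e-01  3.65953643e-04] [ 0.20285938 -0.56392524  0.2138248 ]
[ 0.46268025 -0.17129761  0.18076824] [-1.41931447e-02 -9.99899247e-01  2.23419668e-04] [-1.25940881 -0.00658193 -0.39252813]
[ 0.46263657 -0.17125868  0.18070158] [-1.41227272e-02 -9.99900259e-01  1.44327402e-04] [-0.50443699 -0.00140768  0.03787858]
```

View pics/w6c.png

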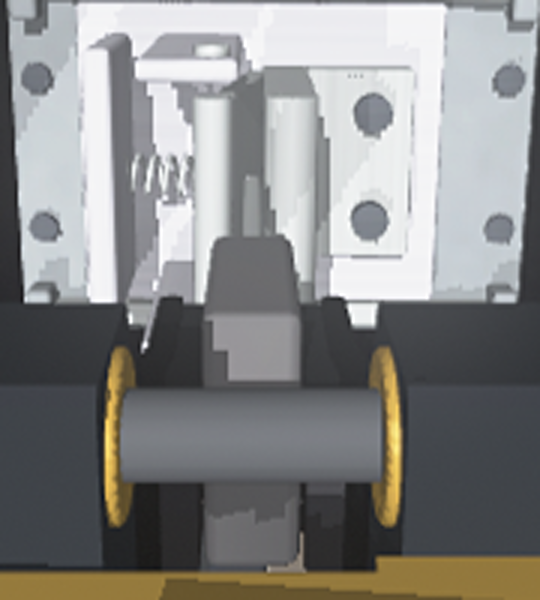

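```bash
python3 -m inch '{"dp":[[5,0,0],[5,0,0],[5,0,0],[5,0,0],[5,0,0],[5,0,0],[4,0,0],[2,0,0],[0,0,0],[0,0,0],[0,0,0],[0,0,0],[0,0,0],[0,0,0]],"yaw":[0,0,0,0,0,0,0,0,0,0,0,0,0,0]}'
cat > st.py <<'E'
from h import *
from rig import bot
import sys
F=[]
for i in range(6):
    c=bot.capture("wrist"); s=bot.read_state();F.append(np.r_[s["force"],s["moment"]])
print(s["time_s"],s["position"],"tipz",s["position"][2]-.0876,np.mean(F,0).round(2),s["opening"])
a=c["color"][:,:,::-1];n=sys.argv[1];cv2.imwrite(f"pics/{n}.png",cv2.resize(a[100:320,150:370],None,fx=2.7,fy=2.7,interpolation=cv2.INTER_CUBIC))
E
python3 st.py w7
```

```text
time_s: 10.58
position: [0.4627, -0.1712, 0.1447]
tcp_rot: [[0.0, -0.014, -1.0], [-0.0, -1.0, 0.014], [-1.0, 0.0, -0.0]]
force: [-0.2, -0.1, -0.1]
opening: 0.159
10.8833 [ 0.4626631  -0.17119942  0.14462309] tipz 0.057023085299801504 [-0.12 -0.4  -0.55  0.01  0.03 -0.01] 0.15818134585503452
```

View pics/w7.png

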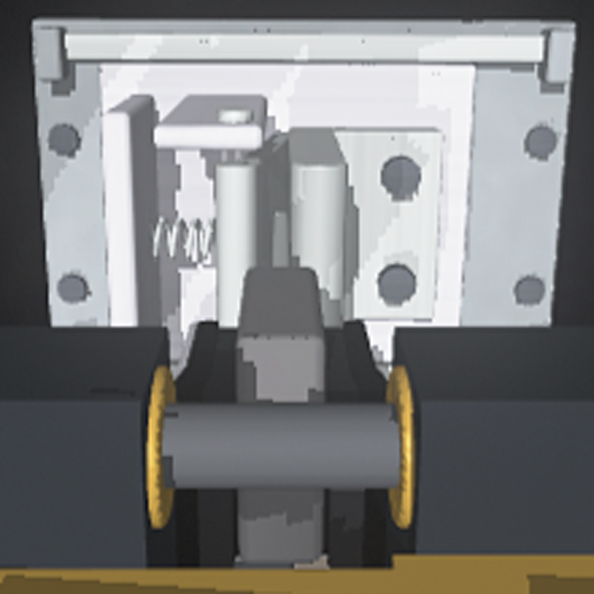

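Blade visibly in the mouth (around (278,235) in the crop), with no contact yet. Now small steps with force checks.

```bash
python3 -m inch '{"dp":[[1,0,0],[1,0,0],[1,0,0],[1,0,0],[1,0,0],[1,0,0],[0,0,0],[0,0,0],[0,0,0],[0,0,0]],"yaw":[0,0,0,0,0,0,0,0,0,0]}'; python3 st.py w8
python3 -m inch '{"dp":[[1,0,0],[1,0,0],[1,0,0],[0,0,0],[0,0,0],[0,0,0],[0,0,0]],"yaw":[0,0,0,0,0,0,0]}'; python3 st.py w9
```

```text
time_s: 11.72
position: [0.4631, -0.1715, 0.1389]
tcp_rot: [[0.001, -0.014, -1.0], [-0.001, -1.0, 0.014], [-1.0, 0.001, -0.001]]
force: [0.7, 0.8, 5.0]
opening: 0.153
12.0167 [ 0.46311927 -0.17150468  0.13889027] tipz 0.05129027067520396 [ 0.3   0.43  5.22  0.09 -0.04 -0.07] 0.15991866246656042
time_s: 12.6
position: [0.4633, -0.1717, 0.1361]
tcp_rot: [[0.002, -0.014, -1.0], [-0.001, -1.0, 0.014], [-1.0, 0.001, -0.002]]
force: [-0.1, 0.1, 6.1]
opening: 0.157
12.9 [ 0.46331777 -0.1716408   0.13613842] tipz 0.04853841552053363 [ 0.05  0.18  6.76  0.08 -0.04 -0.07] 0.15909646571855848
```

View pics/w9.png

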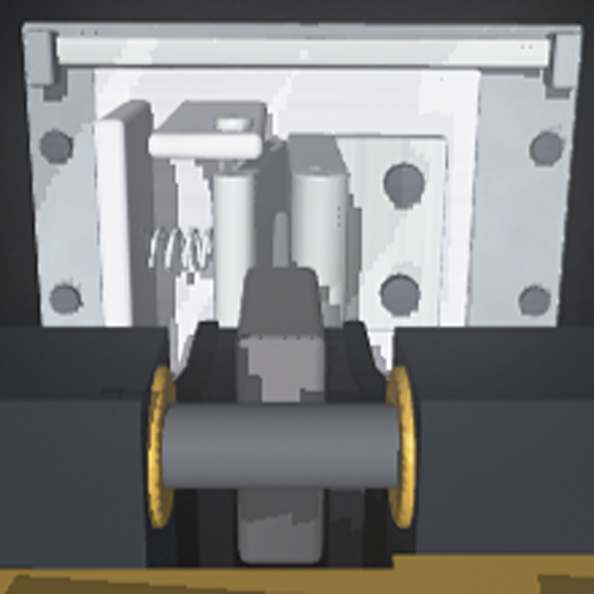

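```bash
python3 - <<'E'
from rig import bot
import cv2
c=bot.capture("top")["color"][:,:,::-1]
d=bot.capture("scene")["color"][:,:,::-1]
import numpy as np
cv2.imwrite("pics/t9.png",np.vstack([cv2.resize(c[150:250,80:350],None,fx=2.9,fy=2.9),cv2.resize(d[190:290,120:390],None,fx=2.9,fy=2.9)]))
E
```

```text
(no output)
```

View pics/t9.png

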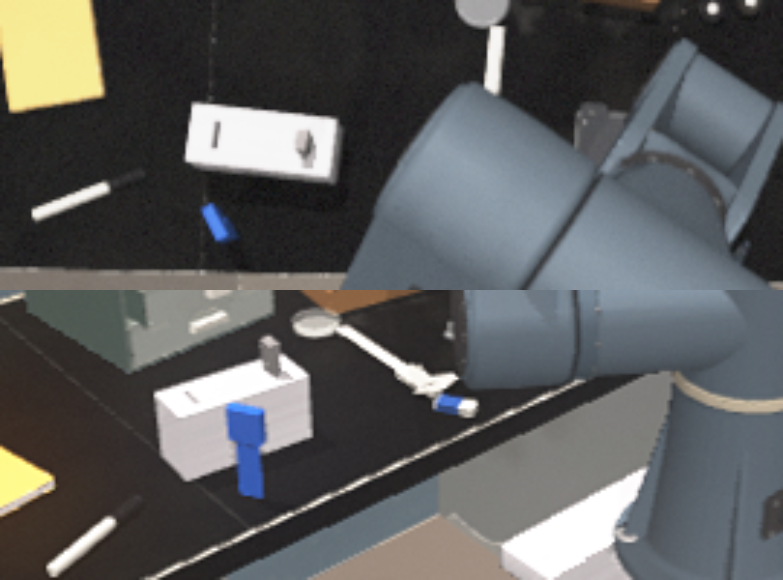

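```bash
python3 -m inch '{"dp":[[0,0,0],[0,0,0],[0,0,0],[0,0,0],[0,0,0],[0,0,0]],"yaw":[0,0,0,0,0,0]}'; python3 st.py w10; python3 -c "
from rig import bot
print(bot.read_state()['qvel']);print(bot.hand_in())"
```

```text
time_s: 13.5
position: [0.4633, -0.1717, 0.1361]
tcp_rot: [[0.002, -0.014, -1.0], [-0.001, -1.0, 0.014], [-1.0, 0.001, -0.002]]
force: [0.2, -0.7, 7.1]
opening: 0.154
13.8 [ 0.46332925 -0.17167018  0.13612297] tipz 0.048522970459516354 [ 0.29  0.28  6.48  0.08 -0.02 -0.08] 0.1556764704317861
[-0.09439574  0.01761953  0.05489596  0.02229014 -0.02856117 -0.02034117]
the job is handed in; nothing more can be done
None
```

I took the broad gauge out of the rack by its grip and lowered its blade, upright and in line, between the jaws. I handed in at 13.8 s with the fingers still gripping it; no verdict is reported.

**Depth and push:** by my estimate the blade end was about 31 mm below the pin, with a steady push of about 6.5 to 7 N, inside the 4 to 9 N snug range. There was no contact about 8.5 mm higher up, and the push rose to 5.2 N and then 6.8 N over the last two steps. I judged contact with both jaws and the sprung jaw's opening (about 0.035 rad) from this push and the depth, as neither can be measured directly.

**Hold:** the finger opening was about 13.5 mm, against the 14 mm grip. The wrist pictures showed no slip. The TCP moved less than 0.1 mm over the last second.

**Other things:** in the last pictures the narrow gauge still hung in the rack. The blue look-alike, marker and petri dish, and the visible parts of the eraser and caliper, looked unmoved. The arm hid part of the area, and I did not check the specimen mounts or the loupe one by one.

None of my checks failed. The first top-view figures for the grip differed from the wrist-camera ones by about 4 to 5 mm in y, so I used the wrist-camera ones, which fitted the rack's slot position.

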